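# Back off the ratchet stop of a praline tray

## Robot

A 6-joint arm with a two-finger parallel gripper is mounted at the origin on the work surface. World frame = base frame: x ahead of the robot, y to its left, z up, the work surface at z = 0. Lengths are in m, angles in rad, forces in N, time in s.
With the tool pointing down it reaches from about 0.275 to 0.975 m from the base axis. Payload 8.4 kg.
Tool frame: the origin (TCP) lies at the very end of the fingers, on their centre line; the grasp point (between the pads) lies 19 mm behind it (arm.grip_depth is the distance from the TCP to the grasp point, in m); z points along the fingers, y is the line along which they close (so a half turn about z gives the same grasp; the last joint's range is limited). The gripper opens to 92 mm and grips with 3 to 60 N. Pads are 20 mm wide; open, the fingers measure 128 mm over their backs; the gripper's body (75 mm by 189 mm) begins 69 mm behind the grasp point.
Start: joints at [1.314, 0.353, 1.633, -0, 1.155, -0.002], TCP at [0.158, 0.605, 0.215] pointing down, gripper open.
Joint ranges: [-2.63, 2.63], [-0.92, 2.1], [0.06, 2.66], [-1.3, 4.44], [0, 2.69], [-3.02, 3.02]. Speed limits (rad/s): [2.22, 2.22, 2.79, 3.14, 3.14, 3.14].

## Interface

Orientations are given as a rotation vector (axis times angle).
In Python, from bench import arm, eyes, ticket, models, readout gives the robot as it stands. The module is installed in compiled form; this text tells all that it offers. Calls block until the motion is done:
- arm.move_to(position, orientation): joint-space move of the TCP to a pose.
- arm.line_to(position, orientation=None, vel=0.15, until_force=None): straight line of the TCP; orientation=None keeps the orientation; vel is the mean speed in m/s. With until_force (N) it stops when the force on the tool has changed by that much, and returns True; else False.
- arm.goto_joints(angles): joint-space move.
- arm.command_gripper(opening, effort=None): finger opening in m; effort is the grip in N (None keeps the last); returns when the fingers have stopped.
- arm.pause(seconds).
- arm.inverse_kinematics(position, orientation): joint angles nearest the present ones, or None.
- eyes.capture(name): name is "scene" or "top" or "wrist"; returns a dict with "img" (384x512x3 uint8, red, green, blue), "K" (3x3 intrinsics, pixels), "R" (3x3) and "t" (3): a world point X has camera coordinates R X + t; the wrist camera has in their place "tool_from_camera" (4x4, takes a point from camera to tool coordinates, whose origin is the TCP and whose axes are the flange's). Camera axes: x right, y down, z forward; pixel columns grow to the right and rows downward; lengths in m; the calibration is good to about 2 mm. The wrist camera is an equidistant fisheye: a pixel r from the principal point sees the ray r / f radians off the axis. A picture is of the moment at which its call begins: read the wrist's pose just before it. There is no depth.
A pose or a line that the arm cannot do raises arm.PlanningError and nothing moves.
- ticket.sign_off(): hands the job in; it is judged then, once.
Trained networks look in the newest picture that a camera, given by its name, has taken for a name from the list of things; names that differ only in an ending like _2 or _b are one class to them, and where a whole thing is asked for, a point or a joint stands for the part that bears it (a point fixed in the world has none). Each returns a list of dicts, best first, with "conf" (0 to 1); they miss things now and then, are a little off and sometimes report something else, mostly with a low value. They report only what shows in the picture. A call takes as long as a camera call.
- models.find_in(camera, query): "pixel" ([column, row] in pixels, amid what is visible of it).
- models.place_of(camera, query): "pixel" ([column, row] in pixels: a listed point, or the origin of a listed thing).
Readings, each from a call of its own:
- readout.current_time(): time.
- readout.current_joint_positions(): joint angles.
- readout.current_qvel(): joint speeds.
- readout.current_tau(): joint torques, N m.
- readout.current_eef_pos(): TCP position.
- readout.current_eef_rot(): TCP orientation.
- readout.current_ft_force(): force on the tool from outside, world axes, zero at the start.
- readout.current_ft_torque(): the same for the moment, N m.
- readout.current_gripper_width(): finger opening in m.
- readout.current_finger_force(): force on a finger pad.
Only numpy, scipy, OpenCV 4.12 (cv2) and the standard library are available. Lean on these libraries where they do the work, as an engineer would, in place of code of your own. Each camera call takes 0.05 s, during which the arm holds its last target. There are 200 camera calls.

## Task

Press the red release pad of the ratchet stop on the praline tray with your fingertips and, keeping it pressed down, push the stop back along its toothed bar, away from the pralines, all the way to the end. Then let go so that the pad springs up again. This is only pressing and pushing: pick nothing up, and leave the pralines and the jar where they stand.

Things in the scene. Friction and masses are not known exactly. Their poses are not given: they have to be found in the camera images.
- tray: Wooden tray fixed to the table, 170 mm (its x) by 360 mm (its y), slab 12 mm thick, fence 34 mm high at its -y end. Origin: centre of the underside; z up. A steel bar, teeth underneath, its top 55 mm above the table, runs along y at x = +45 mm between black posts 60 mm high (middles at y = -159 and +143 mm). Pushing the stop back means along the tray's +y.
- row_stop (a joint): Position of the grey stop along the bar, m: 0 nearest the pralines, 0.160 fully back (+y). Carriage 44 mm wide, 80 mm long, its middle at y = value - 70 mm in the tray's frame; a white plate 46 mm high at its -y end spans the tray. Friction 2 N when released. With the pad up, teeth 12 mm apart lock it against moving back (it may shift by up to a tooth); towards the pralines it slides.
- release (a joint): How far the red pad is pressed, m: 0 up, 0.008 fully down. Spring: about 2 N to start, 6 N fully down; it springs up when let go. The ratchet is free from 5 mm down. At the start it can rest up to 5 mm down if the pawl sits on a tooth.
- release_top (a point): Centre of the top of the red pad, which moves with the pad (76 mm above the table when up). The pad is 40 mm wide across the bar and 54 mm long along the bar, 10 mm thick; its axes are the tray's.
- upright_face (a point): Middle of the face of the grey upright at the back (+y) end of the carriage; the face looks over the pad to -y. 44 mm wide, 10 mm thick, top 106 mm above the table (30 mm above the raised pad). A fingertip pressing the pad can push against it. It lies 33 mm towards +y from the pad's centre. Axes as the tray's.
- praline_white: Loose white chocolate with nuts on top, 32 mm across, about 26 mm high, in the tray's lane before the white plate. Origin: centre of the underside. Leave alone.
- praline_dark: Loose dark chocolate, same size, origin as the white one. Leave alone.
- praline_milk: Loose milk chocolate, same size, origin as the white one. Leave alone.
- jar: Jar with a brass lid, 56 mm across, 75 mm high, loose on the table beyond the tray's -y end. Origin: centre of the underside. Leave alone.

How it is judged:
By the outcome, as a careful person would: the job done as asked, in the order asked, and still so for the second after the job is handed in, with the robot touching nothing.
It also fails if it takes over 32 s, if anything falls off the work surface, if the arm or the gripper's body presses on something with over 40 N, if the wrist force passes 120 N, or if a joint passes its speed limit or range.

## Working session

There is one attempt and no reset: what is moved stays moved. The work goes in short steps, each a Python script; the robot and the scene stay as the last script left them, time stands still between calls to the robot, and variables do not carry over. Pictures are saved under pics/ and viewed, at most 10 in all, crops included, and the job is handed in when it is done.

```bash
mkdir -p pics
python3 - <<'E'
from bench import arm, eyes, ticket, models, readout
import cv2,numpy as np
H={'release_top':0.076,'upright_face':0.091,'tray':0.0,'praline_white':.012,'praline_dark':.012,'praline_milk':.012,'jar':0}
for c in ['scene','top']:
    d=eyes.capture(c); cv2.imwrite(f'pics/{c}0.png',d['img'][:,:,::-1])
    C=-d['R'].T@d['t']; print(c,C)
    for q,h in H.items():
        for r in models.place_of(c,q)[:2]:
            u=np.array([*r['pixel'],1]); v=d['R'].T@np.linalg.solve(d['K'],u)
            print(q,np.round(r['pixel'],1),round(r['conf'],2),np.round(C+v*(h-C[2])/v[2],4))
print(readout.current_time(),readout.current_eef_rot())
E
```

```text
scene [ 1.08781843 -0.50551618  0.5598924 ]
release_top [248.2 225.7] 0.75 [ 0.5663 -0.1437  0.076 ]
release_top [312.  195.6] 0.64 [0.562  0.0113 0.076 ]
upright_face [328.7 178.3] 0.95 [0.5517 0.064  0.091 ]
tray [309.2 207.4] 0.56 [0.5102 0.0565 0.    ]
praline_white [232.7 215.6] 0.57 [ 0.4502 -0.1016  0.012 ]
praline_dark [249.  228.4] 0.46 [ 0.5054 -0.0997  0.012 ]
praline_milk [258.5 215.4] 0.48 [ 0.4815 -0.0585  0.012 ]
jar [224.9 260.6] 0.57 [ 0.5452 -0.1831  0.    ]
top [ 0.39282757 -0.08096841  0.77162249]
release_top [169.7 166.3] 0.69 [0.5609 0.0187 0.076 ]
upright_face [145.  166.3] 0.6 [0.556  0.0532 0.091 ]
tray [157.8 205.4] 0.6 [0.5115 0.0455 0.    ]
praline_white [243.4 239.3] 0.69 [ 0.458  -0.0986  0.012 ]
praline_dark [239.  213.8] 0.74 [ 0.4997 -0.0902  0.012 ]
praline_milk [218.9 227.6] 0.8 [ 0.476 -0.058  0.012]
praline_milk [243. 237.] 0.59 [ 0.4617 -0.0978  0.012 ]
jar [291.5 192.5] 0.55 [ 0.5405 -0.1783  0.    ]
0.8 [-3.99118437e-01 -3.11613066e+00 -4.97760157e-05]
```

View pics/scene0.png

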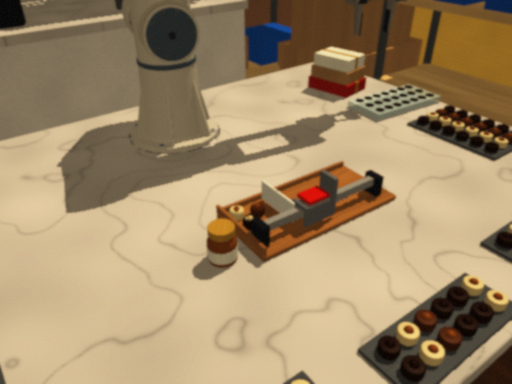

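View pics/top0.png

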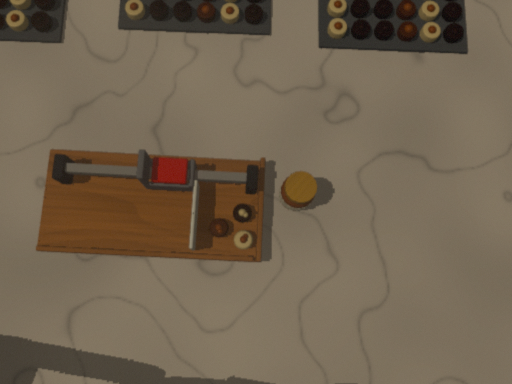

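The scene picture shows the red pad at about (313,195). In the top picture it is at (171,171), with the upright at (145,166), and the posts at (62,168) and (253,179) give the bar direction. Next I'll refine the pad position by colour and get the yaw from the posts.

```bash
cat > h.py <<'E'
from bench import arm, eyes, ticket, models, readout
import cv2,numpy as np
from scipy.spatial.transform import Rotation
def ray(d,p): return -d['R'].T@d['t'], d['R'].T@np.linalg.solve(d['K'],[*p,1])
def at(d,p,h):
    C,v=ray(d,p); return C+v*(h-C[2])/v[2]
def red(d,box):
    i=d['img'].astype(int); x0,y0,x1,y1=box
    m=np.zeros(i.shape[:2],np.uint8); s=i[y0:y1,x0:x1]
    m[y0:y1,x0:x1]=(s[...,0]>120)&(s[...,1]<.3*s[...,0])&(s[...,2]<.3*s[...,0])
    n,l,st,c=cv2.connectedComponentsWithStats(m); k=1+np.argmax(st[1:,4])
    return c[k],st[k],cv2.minAreaRect(np.argwhere(l==k)[:,::-1].astype(np.float32))
E
python3 - <<'E'
from h import *
s=eyes.capture('scene');cs,ss,_=red(s,(280,170,345,220))
t=eyes.capture('top');ct,st,rt=red(t,(140,145,205,200))
print(cs,ss,ct,st,rt)
(C1,v1),(C2,v2)=ray(s,cs),ray(t,ct)
ab=np.linalg.lstsq(np.c_[v1,-v2],C2-C1,rcond=None)[0]
print('tri',C1+ab[0]*v1,C2+ab[1]*v2)
for h in(.071,.076): print(h,at(s,cs,h),at(t,ct,h))
a,b=at(t,(62,168),.06),at(t,(253,179),.06)
print('posts',a,b,a-b,np.degrees(np.arctan2(*(a-b)[[1,0]])))
for p in [(50,150),(265,160),(261,261),(38,250)]: print(at(t,p,.012))
cv2.imwrite('pics/top_z.png',cv2.resize(t['img'][140:270,30:280,::-1],None,fx=3,fy=3,interpolation=cv2.INTER_CUBIC))
E
```

```text
[312.47648903 194.65517241] [298 187  30  17 319] [171.32310178 169.74959612] [158 158  28  24 619] ((171.5, 169.5), (23.0, 27.0), 90.0)
tri [0.55697979 0.01738572 0.07313431] [0.55626058 0.01636691 0.0728242 ]
0.071 [0.55465219 0.01967851 0.071     ] [0.55668722 0.01662101 0.071     ]
0.076 [0.56010499 0.01430724 0.076     ] [0.55551783 0.01592456 0.076     ]
posts [0.55644476 0.18693274 0.06      ] [ 0.54861132 -0.10997481  0.06      ] [0.00783344 0.29690755 0.        ] 88.48869143010343
[0.59758089 0.22779387 0.012     ]
[ 0.59259368 -0.13145772  0.012     ]
[ 0.42373709 -0.12798026  0.012     ]
[0.43182306 0.22940031 0.012     ]
```

View pics/top_z.png

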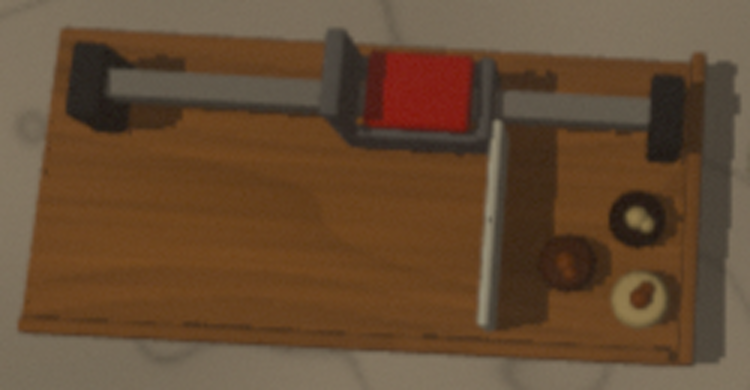

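The zoom shows the pad centred at about (420,92), which is top pixel (170,170.7), and the face of the upright at zoom column ~360. The tray's yaw is about -1.2°. Next I'll close the gripper, hover above the pad and check with the wrist camera.

```bash
cat >> h.py <<'E'
a=np.radians(88.8); Y=np.array([np.cos(a),np.sin(a),0]); X=np.array([np.sin(a),-np.cos(a),0])
rv=Rotation.from_matrix(np.c_[Y,X,[0,0,-1]]).as_rotvec()
def wrist(name,qs):
    p=np.array(readout.current_eef_pos());R=Rotation.from_rotvec(readout.current_eef_rot()).as_matrix()
    d=eyes.capture('wrist');T=d['tool_from_camera'];K=d['K']
    cv2.imwrite(name,d['img'][:,:,::-1])
    def at(px,h):
        u=np.array([(px[0]-K[0,2]),(px[1]-K[1,2])]);r=np.hypot(*u);th=r/K[0,0]
        v=np.r_[u/r*np.sin(th),np.cos(th)]; v=R@T[:3,:3]@v; C=p+R@T[:3,3]
        return C+v*(h-C[2])/v[2]
    for q,h in qs.items():
        for r in models.place_of('wrist',q)[:1]: print(q,r,at(r['pixel'],h))
    return d,at
E
python3 - <<'E'
from h import *
arm.command_gripper(0.0,20)
arm.move_to([.5545,.025,.17],rv)
d,f=wrist('pics/w0.png',{'release_top':.074,'upright_face':.091})
print(readout.current_time(),readout.current_eef_pos(),readout.current_gripper_width())
E
```

```text
release_top {'pixel': [257.5, 202.2], 'conf': 0.66} [0.55693771 0.01804446 0.074     ]
upright_face {'pixel': [254.6, 169.6], 'conf': 0.93} [0.55486687 0.05245925 0.091     ]
4.9 [0.5545241  0.02561585 0.17001085] 0.000490700373153745
```

View pics/w0.png

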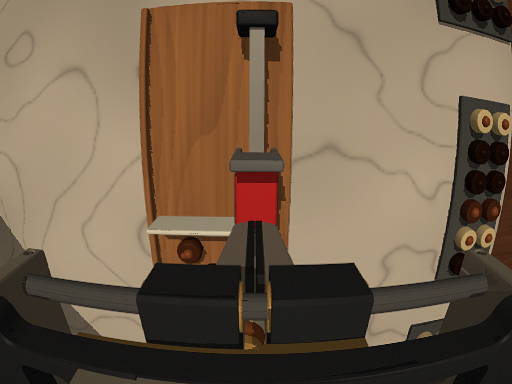

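The wrist view shows the pad (visible part around (257,197)) and the upright (254,160), and both agree with the earlier estimate. I'll press now, just in front of the upright.

Run:
```python
from h import *
P=[.556,.035]
arm.line_to([*P,.085],rv,vel=.1)
f0=np.array(readout.current_ft_force())
hit=arm.line_to([*P,.0655],rv,vel=.015,until_force=10)
print(hit,readout.current_eef_pos(),np.array(readout.current_ft_force())-f0,readout.current_time())
```

```text
True [0.55606846 0.03505593 0.06834789] [-1.19061924  0.29493801  8.22635193] 6.95
```

Run:
```python
from h import *
p=np.array(readout.current_eef_pos()); p[2]=.0682
hit=arm.line_to(p+Y*.04,rv,vel=.04,until_force=15)
print(hit,readout.current_eef_pos(),readout.current_ft_force())
if not hit:
    hit=arm.line_to(p+Y*.16,rv,vel=.04,until_force=18)
    print(hit,readout.current_eef_pos(),readout.current_ft_force())
print(readout.current_time())
wrist('pics/w1.png',{'upright_face':.091})
```

```text
False [0.55708387 0.0750178  0.06837285] [ 0.06472022 -0.0342239   5.4326226 ]
True [0.55913942 0.16098952 0.06842902] [ 0.39358876 -6.28236916  6.55059049]
10.0917
upright_face {'pixel': [252.9, 236.6], 'conf': 0.6} [0.55808371 0.17083027 0.091     ]
```

View pics/w1.png

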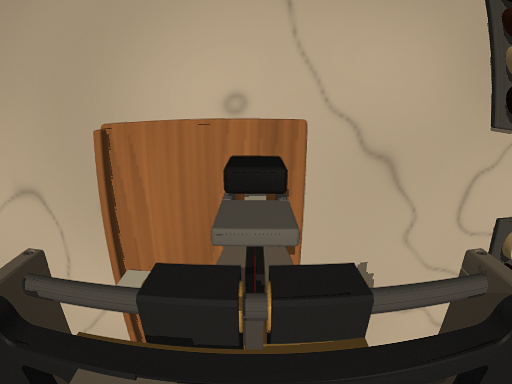

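The upright (255,222) now sits right in front of the end post (255,175), about where the full end should be. I'll nudge once more to confirm the stop, ease the load, then lift straight up.

Run:
```python
from h import *
p=np.array(readout.current_eef_pos()); p[2]=.0682
hit=arm.line_to(p+Y*.004,rv,vel=.02,until_force=20)
print(hit,readout.current_eef_pos(),readout.current_ft_force())
q=np.array(readout.current_eef_pos())
arm.line_to([q[0],q[1],.11],rv,vel=.05)
arm.line_to([q[0],q[1]-.03,.2],rv,vel=.15)
print(readout.current_ft_force())
arm.move_to([.40,.30,.25],rv)
for c in('top','scene'):
    t=eyes.capture(c);cv2.imwrite(f'pics/{c}1.png',t['img'][:,:,::-1])
    b=t['img'][140:270,30:280,::-1] if c=='top' else t['img'][140:270,190:440,::-1]
    cv2.imwrite(f'pics/{c}1z.png',cv2.resize(b,None,fx=3,fy=3,interpolation=cv2.INTER_CUBIC))
print(readout.current_time())
```

```text
True [0.55914375 0.1609104  0.06848299] [-0.48149066 -3.87869494  5.53975312]
[-0.25685694  0.66838298 -0.74236485]
13.2083
```

View pics/top1z.png

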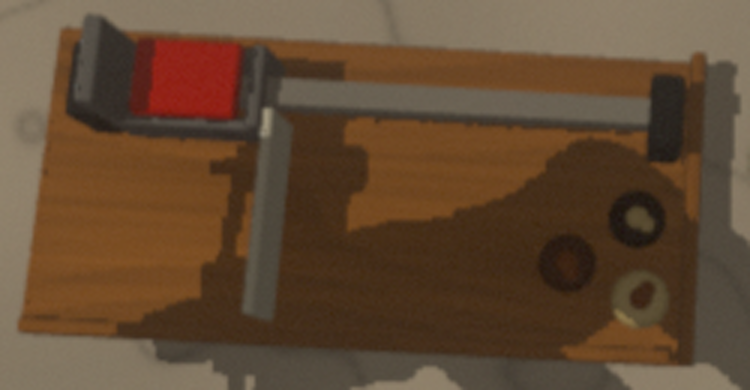

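View pics/scene1z.png

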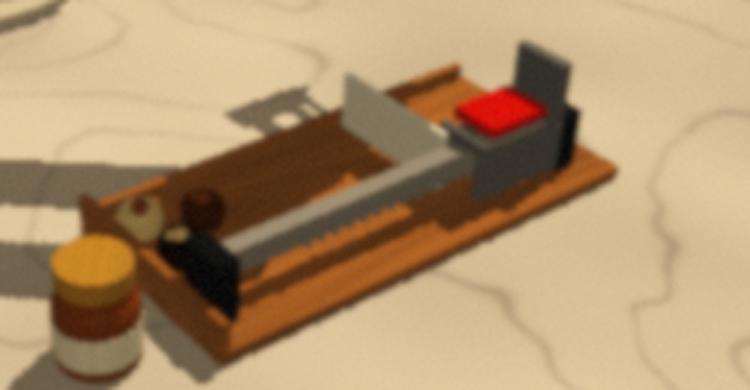

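The top view shows the carriage against the end post (about (85,80)) and the pralines where they were. The scene view shows the pad sprung up (500,110) and the jar where it stood.

```bash
python3 -c "
from bench import ticket
print(ticket.sign_off())"
```

```text
the job is handed in; nothing more can be done
None
```

I pressed the release pad, pushed the stop back until it stopped against the end post, and let the pad spring up; the pralines and jar look undisturbed, and the job is handed in (about 13 s on the robot's clock).

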